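# Measure the slip angle of ceramic samples on a tilting ramp

## Robot

A 6-joint arm with a two-finger parallel gripper is mounted at the origin on the work surface. World frame = base frame: x ahead of the robot, y to its left, z up, the work surface at z = 0. Lengths are in m, angles in degrees, forces in N, time in s.
With the tool pointing down it reaches from about 0.4 to 0.825 m from the base axis. Payload 7 kg.
Tool frame: the origin (TCP) lies at the very end of the fingers, on their centre line; the grasp point (between the pads) lies 19 mm behind it; x points along the fingers, z is the direction in which the jaws open and shut, and the axes are right-handed (so a half turn about x gives the same grasp; the last joint's range is limited). The gripper opens to 88 mm and grips with 3 to 60 N. Pads are 19 mm wide; open, the fingers measure 130 mm over their backs; the gripper's body (78 mm by 193 mm) begins 47 mm behind the grasp point.
Start: joints at [83.658, 20.546, 0.682, 0, -70.136, -16.507], TCP at [0.262, 0.622, 0.227] pointing down, gripper open.
Joint ranges: [-176.03, 176.03], [-82.01, 121.73], [-58.28, 71.71], [-173.87, 95.51], [-174.79, -0.11], [-173.66, 173.66]. Speed limits (degrees/s): [136.94, 136.94, 172.46, 180, 180, 180].

## Interface

Orientations are given as [roll, pitch, yaw] about the fixed x, y, z axes, in that order (R = Rz(yaw) Ry(pitch) Rx(roll)).
In Python, from plant import * gives the robot as it stands.
- The arm moves only by the tool arm_command, never from a script. Its argument "commands" is one flat list of numbers, 5 for each row, row after row: the shift along the tool's x, y, z in mm, then the turn about the tool's x in degrees, then the opening in per cent of the stroke, from 0 (shut) to 100 (fully open). A call has 1 to 5 rows; each row shifts and turns the pose as measured when the row begins, along the tool's axes as they then stand; what a row does not reach is not made up. A row lasts 1/8 s, in which the tool goes at most 62.5 mm and 10.7 degrees, less where a joint would pass 70% of its speed; a pose out of reach is approached as far as the arm can. A call is refused whole if a number of a shift passes 62.5 or a number of a turn 10.7, either way. A call with a gripper value outside its range is refused whole. The fingers move at their own pace and stop on an object; the grip force is fixed at half the most. Time passes only in rows, so rows that do not move let the fingers close. It gives the time, the measured TCP pose, the force and the opening at its end, in the units of the state.
- get_obs(): the state, without advancing time (a new reading comes with each control period).
- snapshot(name): name is "scene" or "top" or "wrist"; returns a dict with "frame" (420x560x3 uint8, blue, green, red), "fov_y" (degrees; the focal length in pixels is half the picture's height over the tangent of half this angle, whatever the lens; pixels are square), "cx", "cy" (the principal point, pixels), "world_to_cam" (4x4, takes a point from world to camera coordinates). Camera axes: x right, y up, looking along -z (the intrinsics and any distortion apply to the point x, -y, -z); pixel columns grow to the right and rows downward; lengths in m; the calibration is good to about 2 mm. A picture is of the moment at which its call begins. There is no depth.
- close_job(): hands the job in, once; it reports no verdict.
The state is a dict: "clock": time; "joint_pos": joint angles; "qvel": joint speeds; "tau": joint torques, N m; "tool_pos": TCP position; "orientation": TCP orientation; "force": force on the tool from outside, world axes, zero at the start; "moment": the same for the moment, N m; "opening": finger opening in m.
Only numpy, scipy, OpenCV 4.12 (cv2) and the standard library are available. Lean on these libraries where they do the work, as an engineer would, in place of code of your own. Each camera call takes 0.05 s, during which the arm holds its last target. There are 200 camera calls.

## Task

On the slip tester, tilt the hinged ramp with its upright lever until the first of the two ceramic samples slips all the way down to the stop, and stop there: the other sample must stay in its place. Leave the ramp standing at that angle and note it by setting the pointer beside the ramp in line with the ramp. Do not touch the samples, do not let the ramp back down, and leave the other things on the bench where they are.

Things in the scene. Friction and masses are not known exactly. Their poses are not given: they have to be found in the camera images.
- ramp (a joint): Tilt of the slip tester's dark ramp (aluminium rims): 0 is level (as at the start), grows as the end away from the hinge rises, up to 0.75 rad. A stiff friction hinge holds it at any tilt: it takes 15 to 20 N at the lever to raise it; 5 N pressed down on the ramp itself can lower it. The samples slip somewhere between 0.2 and 0.5 rad, the first at least 0.07 rad before the other.
- hinge (a point): Fixed point on the hinge axis of ramp and pointer, at the ramp's mid-width, 50 above the bench. Its x axis runs along the hinge axis towards the pointer's side (away from the robot, within 0.2 rad), y level from the hinge towards the ramp's free end, z up.
- tester: Grey base of the slip tester, fixed; plate 170 x 250 x 12. Origin at its underside, 90 along y from the hinge axis, axes as the hinge point's. Ramp: 110 wide (sides at x = -55 and 55), reaches 200 from the hinge axis, plate 10 thick. A thin white graduated arc, radius 107 to 137, stands at x = 60 to 62, between ramp and pointer.
- ramp_stop (a point): Point on the ramp's top surface, mid-width, at the face of the stop bar (13 high) at its low end; 10 uphill of the hinge axis, 6 above it. Turns with the ramp: x across, y uphill along the ramp, z square out of it. A middle rib 4 wide, 6 high and two side rims make two lanes 48 wide. A sample lying at the stop has its centre about 15 uphill of this point.
- lever_face (a point): Point on the uphill face of the upright steel lever, 100 above the hinge axis, 77 from mid-width, on the ramp's side towards the robot. The lever is a bar 14 wide (along x), 12 thick, fixed square to the ramp, reaching 121 above the axis, with a black cap 20 wide, 14 thick up to 143. Pushing this face level towards the hinge point's -y raises the ramp. Axes as ramp_stop.
- pointer (a joint): Angle of the dark steel pointer on the far side of the ramp, about the same hinge axis: 0 is level towards the hinge point's +y, grows upward to 1.2 rad; starts at 0.8 to 1.05, well above the ramp. Equals ramp when in line with the ramp. Stiff, stays where it is left: about 3 N at the knob turns it. Ramp and pointer do not touch one another.
- pointer_knob (a point): Middle of the black round knob (16 in diameter, 34 long, parallel to the hinge axis) that sticks out of the pointer away from the ramp: 150 from the hinge axis, 89 along x from mid-width (it spans 72 to 106). Press it down from above or pinch it. Its y axis points along the pointer, away from the hinge.
- sample_a: White ceramic sample tile 30 x 30 x 10, 55 g, lying loose on the ramp in one of the two lanes (26 either side of the middle), its centre 105 to 115 uphill of the stop. Origin at the centre of its underside. It looks just like sample_b; either may lie in either lane.
- sample_b: White ceramic sample tile like sample_a, loose in the other lane, 105 to 115 uphill of the stop. Origin at the centre of its underside.
- cast: Bystander: plaster dental cast, round, 80 in diameter, 25 high, standing loose on the bench. Origin at the centre of its underside.
- jar: Bystander: small glass jar with an aluminium lid, 60 in diameter, 55 high, loose. Origin at the centre of its underside.
- blank: Bystander: round white zirconia milling blank, 98 in diameter, 16 high, loose. Origin at the centre of its underside.
Not all that is in view belongs to the job. What is shaped like the sample_b but black is not meant.

How it is judged (in metres and radians):
On the way, in this order (a step that is already met when the one before it is completed fails the run):
1. the first sample has slipped down to the stop while the other has stayed in its place (y of sample_a in the frame of ramp_stop below 0.024 m and z of sample_a in the frame of ramp_stop between -0.004 and 0.005 m and y of sample_b in the frame of ramp_stop above 0.094 m and z of sample_b in the frame of ramp_stop between -0.004 and 0.005 m and value of joint ramp above 0.2 rad), for 0.2 s.
2. the pointer is in line with the ramp (angle between the y axis of pointer_knob and the y axis of ramp_stop, either way round below 0.05 rad), for 0.2 s.
At the end, for the whole second after the job is handed in: One sample lies at the stop (centre within 24 mm of it), the other still lies in its place (centre more than 94 mm uphill of the stop), both on the ramp and at rest; the ramp stands tilted (over 0.2 rad) and the pointer is in line with it within 0.05 rad (all of step 1 and angle between the y axis of pointer_knob and the y axis of ramp_stop, either way round below 0.05 rad and linear speed of each of sample_a, sample_b below 0.02 m/s and velocity of joint ramp below 0.03 rad/s and velocity of joint pointer below 0.05 rad/s); the robot touches nothing.
It fails at once if the robot touches a sample (contact force between any of the arm, the fingers and sample_a above 0.3 N or contact force between any of the arm, the fingers and sample_b above 0.3 N).
It fails at once if the ramp is let back down after the slip (y of sample_a in the frame of ramp_stop below 0.024 m and velocity of joint ramp below -0.08 rad/s).
It fails at once if a bystander is moved more than 20 mm (distance of any of cast, jar, blank from where it was at the start of the episode above 0.02 m).
It also fails if it takes over 54 s, if anything falls off the work surface, if the arm or the gripper's body presses on something with over 40 N, if the wrist force passes 120 N, or if a joint passes its speed limit or range.

## Working session

There is one attempt and no reset: what is moved stays moved. The work goes in short steps, Python scripts to look and compute and a tool call to move; the robot and the scene stay as the last step left them, time stands still between calls to the robot, and variables do not carry over. Pictures are saved under pics/ and viewed, about 8 in all and at most 12, crops included, and the job is handed in when it is done.

Besides the shell and the picture viewer there is one more tool, called after ">>>" by a JSON object that holds its "fn" and its "kwargs". arm_command: Moves the arm, as the interface text tells. Its arguments: {"type":"object","properties":{"commands":{"type":"array"}},"required":["commands"]}

```bash
mkdir -p pics; ls
python3 - <<'E'
from plant import *
import cv2
o=get_obs(); print({k:o[k] for k in('clock','tool_pos','orientation','force','opening')})
for n in('scene','top'):
    s=snapshot(n); cv2.imwrite(f'pics/{n}0.png',s['frame']); print(n,s['fov_y'],s['cx'],s['cy'],s['world_to_cam'],[k for k in s])
E
```

```text
pics
{'clock': 0.0, 'tool_pos': array([0.26194015, 0.62157788, 0.225625  ]), 'orientation': array([   5.08518652,   89.90441318, -107.77016681]), 'force': array([-0.32244621, -0.96033725,  0.26044545]), 'opening': 0.08740734763421769}
scene 52.92836715230238 278.07877403872754 203.38617132967204 [[ 0.57354503  0.81913647  0.00784446 -0.29958763]
 [-0.67815308  0.4694157   0.56547087  0.3139109 ]
 [ 0.4595155  -0.32964275  0.82473096 -1.43738324]
 [ 0.          0.          0.          1.        ]] ['frame', 'fov_y', 'cx', 'cy', 'world_to_cam']
top 51.733138194060345 278.7319911314895 210.8935574211412 [[-0.01471709 -0.99983577 -0.01057505  0.00893875]
 [ 0.99650256 -0.01553643  0.08210519 -0.50859367]
 [-0.082256   -0.00932972  0.99656756 -1.05666144]
 [ 0.          0.          0.          1.        ]] ['frame', 'fov_y', 'cx', 'cy', 'world_to_cam']
```

View pics/scene0.png

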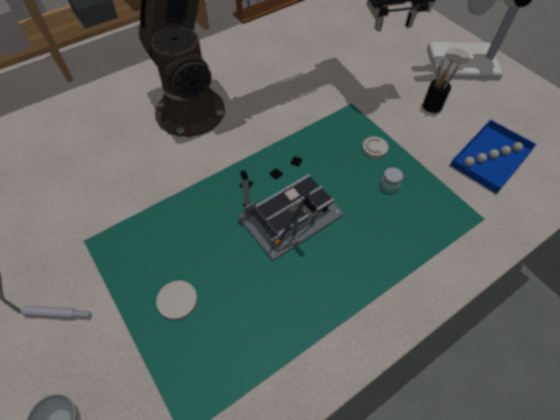

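View pics/top0.png

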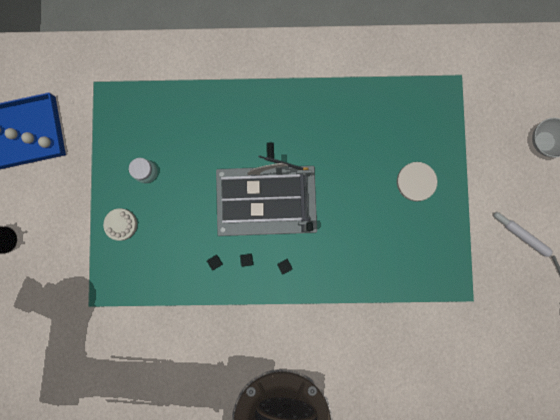

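Top view: ramp about (217–317, 167–235), hinge on the right (world −y). The white tiles are at (253,187) and (257,209). The lever cap is near (308,227) and the pointer knob near (270,150). The three black tiles at (215,262), (247,260) and (285,266) are decoys. Next I'll enlarge both views.

Run:
```python
import cv2,numpy as np
a=cv2.imread('pics/top0.png')[135:245,205:330]; b=cv2.imread('pics/scene0.png')[160:260,230:350]
f=lambda i,h:cv2.convertScaleAbs(cv2.resize(i,None,fx=h,fy=h,interpolation=cv2.INTER_CUBIC),alpha=2.2)
A=f(a,5);cv2.imwrite('pics/topc.png',A);cv2.imwrite('pics/scenec.png',f(b,5))
```

```text
(no output)
```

View pics/topc.png

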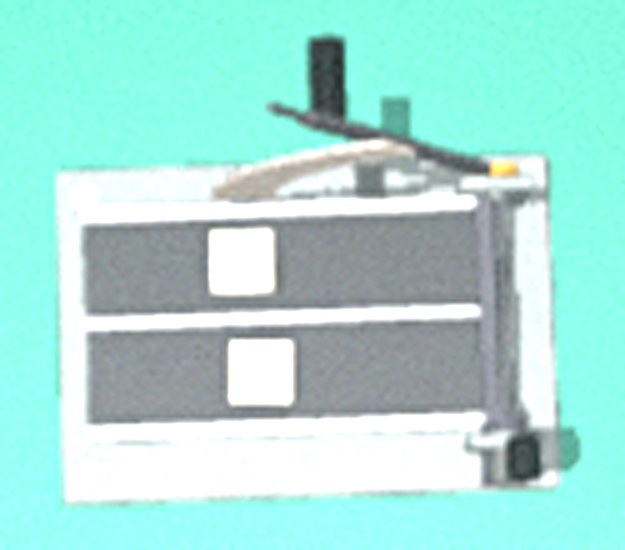

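View pics/scenec.png

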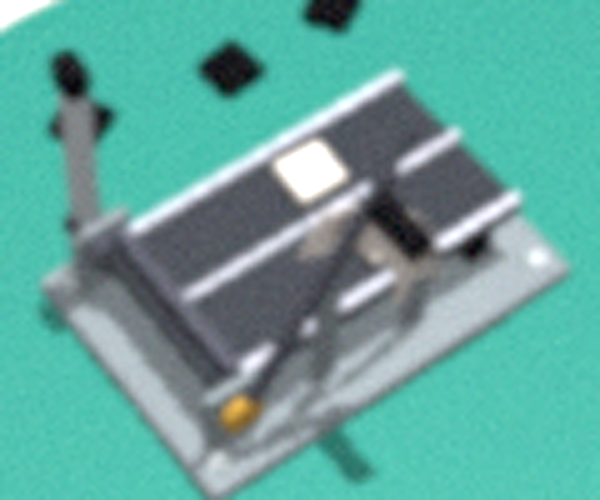

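```bash
cat > h.py <<'E'
from plant import *
import cv2,numpy as np
from scipy.optimize import least_squares
def proj(s,P):
    P=np.atleast_2d(P);W=s['world_to_cam'];c=P@W[:3,:3].T+W[:3,3]
    f=s['frame'].shape[0]/2/np.tan(np.radians(s['fov_y']/2))
    return np.c_[s['cx']+f*c[:,0]/-c[:,2], s['cy']-f*c[:,1]/-c[:,2]]
def hp(p,L):  # hinge frame -> world ; p=x,y,yaw
    L=np.atleast_2d(L);c,s=np.cos(p[2]),np.sin(p[2])
    return np.c_[p[0]+c*L[:,0]-s*L[:,1],p[1]+s*L[:,0]+c*L[:,1],.05+L[:,2]]
E
python3 - <<'E'
from h import *
T=snapshot('top');S=snapshot('scene')
ct=lambda u:np.array(u)/5+[204.6,134.6]; cs=lambda u:np.array(u)/5+[229.6,159.6]
pl=np.array([[85,215,-38],[85,-35,-38],[-85,-35,-38],[-85,215,-38]])/1e3
ut=ct([(58,170),(548,158),(555,487),(65,503)])
us=cs([(568,268),(215,498),(45,285)]); pls=pl[[0,1,2]]
cap=np.array([[-.077,0,.143]])
knob=lambda a,x:np.array([[x,.15*np.cos(a),.15*np.sin(a)]])
def r(p,parts=False):
    q=[proj(T,hp(p,pl))-ut, proj(S,hp(p,pls))-us, proj(T,hp(p,cap))-ct([(522,458)]), proj(S,hp(p,cap))-cs([(68,62)]),
       proj(T,hp(p,knob(p[3],.106)))-ct([(326,42)]), proj(S,hp(p,knob(p[3],.089)))-cs([(402,222)])]
    return q if parts else np.concatenate(q).ravel()
s=least_squares(r,[.5,-.05,0,.9],loss='soft_l1'); print(s.x); [print(np.round(q,1).tolist()) for q in r(s.x,1)]
p=s.x
print('lever face',hp(p,[-.077,.006,.1]),'knob',hp(p,knob(p[3],.089)))
# tile centres on ramp z=16mm top
for u in ct([(241,262),(261,372)]):
    t=least_squares(lambda v:(proj(T,hp(p,[v[0],v[1],.016]))-u).ravel(),[0,.1]); print('tile',t.x, 'from stop',t.x[1]-.01)
print(get_obs()['joint_pos'])
E
```

```text
[ 0.53949647 -0.05885047  0.02209919  1.05518832]
[[0.1, -0.1], [0.7, -1.5], [2.3, -0.1], [0.4, 0.4]]
[[0.3, -0.8], [-0.7, -0.1], [-2.0, -1.5]]
[[-1.1, -0.5]]
[[1.6, -1.3]]
[[-0.3, -0.8]]
[[-0.3, -0.1]]
lever face [[ 0.46238269 -0.05455343  0.15      ]] knob [[0.62684042 0.01705772 0.18049896]]
tile [0.02653179 0.12038955] from stop 0.11038955055104703
tile [-0.02671463  0.11253391] from stop 0.10253391411975922
[ 8.36549586e+01  2.05779366e+01  6.52746600e-01 -1.14368615e-02
 -7.01360611e+01 -1.65070858e+01]
```

>>> {"fn": "arm_command", "kwargs": {"commands": [0,0,0,-8,0,0,0,0,-8,0,0,0,0,-8.1,0,0,18,57,0,0,0,18,57,0,0]}}

```text
clock: 0.82
tool_pos: [0.3013, 0.5088, 0.2229]
orientation: [-14.4, 89.7, -102.1]
force: [0.4, -0.2, 0.8]
opening: 0.043
```

>>> {"fn": "arm_command", "kwargs": {"commands": [0,18,57,0,0,0,18,57,0,0,0,18,57,0,0,0,18,57,0,0,0,18,57,0,0]}}

```text
clock: 1.45
tool_pos: [0.404, 0.2183, 0.2243]
orientation: [-5.2, 89.7, -92.7]
force: [1.2, 0.3, 0.7]
opening: 0.0009
```

>>> {"fn": "arm_command", "kwargs": {"commands": [0,15,55,0.5,0,0,15,55,0.5,0,0,16,55,0,0,0,0,0,0,0]}}

```text
clock: 1.95
tool_pos: [0.4564, 0.0459, 0.2259]
orientation: [21.9, 89.8, -66.9]
force: [-0.0, 0.4, -0.0]
opening: 0.0004
```

Run:
```python
from h import *
s=snapshot('wrist');S=snapshot('scene')
f=s['frame'].copy();p=[.5395,-.0588,.0221]
for L in([-.077,.006,.1],[-.084,.006,.121],[-.07,.006,.121],[-.067,.007,.143],[-.087,.007,.143],[-.087,-.007,.143],[-.067,-.007,.143]):
    u=proj(s,hp(p,L))[0]; print(L,u); cv2.circle(f,tuple(int(v) for v in u),2,(0,0,255),-1) if abs(u).max()<2000 else 0
c=cv2.resize(S['frame'][150:270,220:360],None,fx=3.5,fy=3.5)
out=np.zeros((420,560+490,3),np.uint8);out[:,:560]=f;out[:420,560:]=c
cv2.imwrite('pics/w1.png',cv2.convertScaleAbs(cv2.resize(out,(800,320)),alpha=2))
```

```text
[-0.077, 0.006, 0.1] [410.83058147 211.94214844]
[-0.084, 0.006, 0.121] [421.87801609 229.03189323]
[-0.07, 0.006, 0.121] [424.02760357 209.85335614]
[-0.067, 0.007, 0.143] [438.59329872 213.88362254]
[-0.087, 0.007, 0.143] [434.85909927 243.96899936]
[-0.087, -0.007, 0.143] [456.62878211 243.88509714]
[-0.067, -0.007, 0.143] [460.90012295 213.80328724]
```

View pics/w1.png

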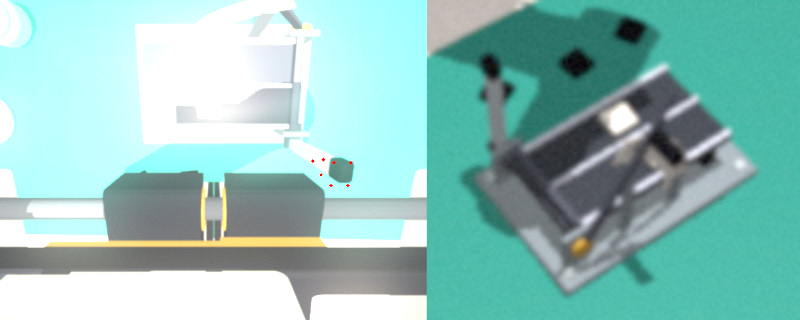

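Wrist view: the cap top is near pixel (447,220) full scale, about 9 px up from the prediction, so the lever sits about 5 mm further in +x. I'll descend beside it.

>>> {"fn": "arm_command", "kwargs": {"commands": [40,2,0,0,0,40,2,0,0,0,0,0,30,0,0,0,0,30,0,0,0,0,0,0,0]}}

```text
clock: 2.68
tool_pos: [0.4621, -0.0057, 0.1439]
orientation: [65.9, 89.8, -22.2]
force: [0.7, 0.7, 0.0]
opening: 0.0003
```

>>> {"fn": "arm_command", "kwargs": {"commands": [0,0,10,0,0,0,0,8,0,0,0,0,5,0,0,0,0,0,0,0]}}

```text
clock: 3.18
tool_pos: [0.4635, -0.0273, 0.1444]
orientation: [77.4, 89.7, -10.4]
force: [0.0, 0.2, 0.2]
opening: 0.0001
```

>>> {"fn": "arm_command", "kwargs": {"commands": [0,0,4,0,0,0,0,4,0,0,0,0,4,0,0,0,0,4,0,0,0,0,0,0,0]}}

```text
clock: 3.8
tool_pos: [0.4642, -0.0409, 0.1446]
orientation: [130.3, 89.6, 42.4]
force: [-0.3, -0.4, 0.5]
opening: 0.0006
```

>>> {"fn": "arm_command", "kwargs": {"commands": [0,0,4,0,0,0,0,4,0,0,0,-1,4,0,0,0,0,4,0,0]}}

```text
clock: 4.3
tool_pos: [0.4647, -0.0509, 0.1446]
orientation: [149.3, 88.9, 61.4]
force: [-4.7, 13.1, 3.4]
opening: 0.0004
```

>>> {"fn": "arm_command", "kwargs": {"commands": [0,-1,4,0,0,0,0,4,0,0,0,0,4,0,0,0,0,4,0,0,0,0,0,0,0]}}

```text
clock: 4.92
tool_pos: [0.465, -0.0595, 0.144]
orientation: [156.2, 88.1, 68.2]
force: [-0.8, -0.1, 0.3]
opening: 0.0003
```

```bash
cat >> h.py <<'E'
P0=[.5395,-.0588,.0221]
def rl(a,L): # ramp-plane coords (x, along, up) at tilt a -> hinge frame
    L=np.atleast_2d(L);return np.c_[L[:,0],L[:,1]*np.cos(a)-L[:,2]*np.sin(a),L[:,1]*np.sin(a)+L[:,2]*np.cos(a)]
def save(name,zoom=5):
    o=get_obs();print(round(o['clock'],2),o['tool_pos'].round(4),o['force'].round(1))
    S=snapshot('scene');T=snapshot('top')
    a=cv2.resize(S['frame'][150:260,230:350],None,fx=zoom,fy=zoom,interpolation=2)
    b=cv2.resize(T['frame'][135:245,205:325],None,fx=zoom,fy=zoom,interpolation=2)
    cv2.imwrite(f'pics/{name}.png',cv2.convertScaleAbs(cv2.resize(np.hstack([a,b]),None,fx=.66,fy=.66),alpha=2))
    np.save('S_'+name,S['frame'])
    for n,s,(r,c) in(('scene',S,(150,230)),('top',T,(135,205))):
        g=s['frame'][r:r+110,c:c+120].astype(int); m=(g.min(2)>120).astype(np.uint8)
        k,_,st,ce=cv2.connectedComponentsWithStats(m)
        print(n,[(st[i,4],(ce[i]+[c,r]).round(1).tolist()) for i in range(1,k) if st[i,4]>15])
    return S,T
E
python3 -c "
from h import *
save('p1')"
```

```text
4.92 [ 0.465  -0.0595  0.144 ] [-0.8 -0.1  0.3]
scene [(np.int32(84), [290.7, 190.1])]
top [(np.int32(723), [245.7, 178.9]), (np.int32(45), [307.2, 169.6]), (np.int32(27), [310.2, 178.4]), (np.int32(173), [254.0, 185.2]), (np.int32(206), [223.0, 229.7])]
```

View pics/p1.png

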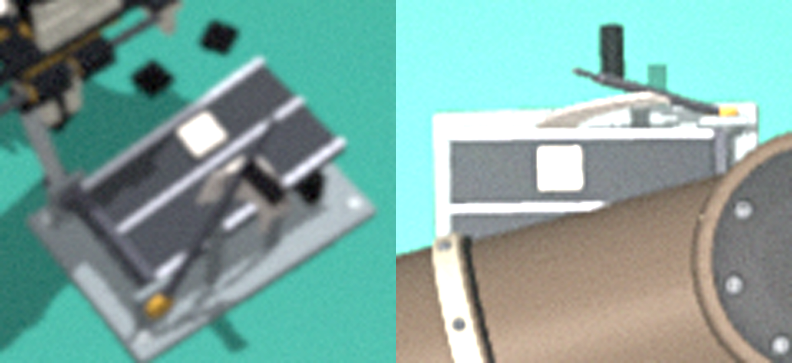

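```bash
cat >> h.py <<'E'
def tilt(S,u1,u2,h=.012,p=P0):
    f=lambda a:(proj(S,hp(p,rl(a[0],[[-.055,.2,h],[.055,.2,h]])))-np.array([u1,u2])).ravel()
    s=least_squares(f,[.2]);return s.x[0],s.fun.round(1)
E
python3 -c "
from h import *
S=snapshot('scene')
print(tilt(S,(309.6,174),(332.8,198.8)),tilt(S,(309.4,168.2),(333.9,193.3)))"
```

```text
(np.float64(-0.03669545075632925), array([ 0. , -0.1,  1.7,  0.4])) (np.float64(0.10954158622935949), array([ 0.2, -0.2,  1. ,  0.2]))
```

>>> {"fn": "arm_command", "kwargs": {"commands": [0,-1,3,0,0,0,0,3,0,0,0,0,2,0,0,0,0,0,0,0]}}

```text
clock: 5.58
tool_pos: [0.4652, -0.0613, 0.144]
orientation: [157.7, 87.5, 69.6]
force: [-1.0, 1.0, 1.3]
opening: 0.0002
```

>>> {"fn": "arm_command", "kwargs": {"commands": [0,0,5,0,0,0,0,5,0,0,0,0,0,0,0]}}

```text
clock: 5.95
tool_pos: [0.4653, -0.0668, 0.1432]
orientation: [160.1, 87.0, 71.9]
force: [-0.0, 0.6, -0.3]
opening: 0.0003
```

```bash
python3 -c "
from h import *
save('p2')"
```

```text
5.95 [ 0.4653 -0.0668  0.1432] [-0.   0.6 -0.3]
scene [(np.int32(88), [290.0, 188.7])]
top [(np.int32(598), [246.8, 176.1]), (np.int32(46), [307.3, 169.6]), (np.int32(72), [310.7, 181.6]), (np.int32(168), [255.0, 185.0]), (np.int32(136), [245.0, 196.9]), (np.int32(243), [235.4, 227.5])]
```

>>> {"fn": "arm_command", "kwargs": {"commands": [0,0,4,0,0,0,0,3,0,0,0,0,0,0,0,0,0,0,0,0]}}

```text
clock: 6.55
tool_pos: [0.4654, -0.07, 0.1427]
orientation: [161.6, 86.6, 73.3]
force: [-1.2, 3.1, 1.0]
opening: 0.0005
```

```bash
python3 -c "
from h import *
save('p3')"
```

```text
6.55 [ 0.4654 -0.07    0.1427] [-1.2  3.1  1. ]
scene [(np.int32(84), [289.7, 188.1])]
top [(np.int32(586), [245.4, 176.1]), (np.int32(46), [307.3, 169.7]), (np.int32(74), [310.7, 182.0]), (np.int32(171), [255.5, 184.5]), (np.int32(93), [245.8, 196.5]), (np.int32(251), [240.6, 226.8])]
```

>>> {"fn": "arm_command", "kwargs": {"commands": [0,0,4,0,0,0,0,3,0,0,0,0,0,0,0,0,0,0,0,0]}}

```text
clock: 7.15
tool_pos: [0.4655, -0.0731, 0.142]
orientation: [162.9, 86.2, 74.5]
force: [-0.8, 3.6, 2.0]
opening: 0.0005
```

```bash
python3 -c "
from h import *
save('p4')"
```

```text
7.15 [ 0.4655 -0.0731  0.142 ] [-0.8  3.6  2. ]
scene [(np.int32(77), [289.4, 187.8]), (np.int32(22), [300.7, 197.4])]
top [(np.int32(586), [245.5, 175.8]), (np.int32(48), [307.2, 169.6]), (np.int32(78), [310.7, 182.2]), (np.int32(174), [256.2, 184.1]), (np.int32(87), [244.8, 196.5]), (np.int32(272), [245.7, 225.5])]
```

>>> {"fn": "arm_command", "kwargs": {"commands": [0,0,4,0,0,0,0,3,0,0,0,0,0,0,0,0,0,0,0,0]}}

```text
clock: 7.75
tool_pos: [0.4656, -0.0761, 0.1413]
orientation: [164.0, 85.8, 75.5]
force: [-1.1, 3.5, 1.2]
opening: 0.0007
```

```bash
python3 -c "
from h import *
save('p5')"
```

```text
7.75 [ 0.4656 -0.0761  0.1413] [-1.1  3.5  1.2]
scene [(np.int32(66), [289.4, 187.8]), (np.int32(28), [300.4, 197.3])]
top [(np.int32(581), [245.9, 175.8]), (np.int32(47), [307.2, 169.6]), (np.int32(67), [311.2, 182.2]), (np.int32(163), [257.2, 183.9]), (np.int32(58), [233.5, 196.0]), (np.int32(34), [256.6, 196.0]), (np.int32(283), [250.8, 224.8])]
```

>>> {"fn": "arm_command", "kwargs": {"commands": [0,0,4,0,0,0,0,2,0,0,0,0,0,0,0,0,0,0,0,0]}}

```text
clock: 8.35
tool_pos: [0.4657, -0.0783, 0.1407]
orientation: [164.8, 85.4, 76.2]
force: [-1.5, 3.9, 1.6]
opening: 0.0006
```

```bash
python3 -c "
from h import *
save('p6')"
```

```text
8.35 [ 0.4657 -0.0783  0.1407] [-1.5  3.9  1.6]
scene [(np.int32(61), [289.1, 187.7]), (np.int32(24), [294.7, 201.3])]
top [(np.int32(574), [245.5, 175.6]), (np.int32(47), [307.1, 169.7]), (np.int32(69), [311.2, 182.2]), (np.int32(163), [268.2, 183.9]), (np.int32(56), [235.6, 195.8]), (np.int32(293), [255.0, 224.1])]
```

View pics/p6.png

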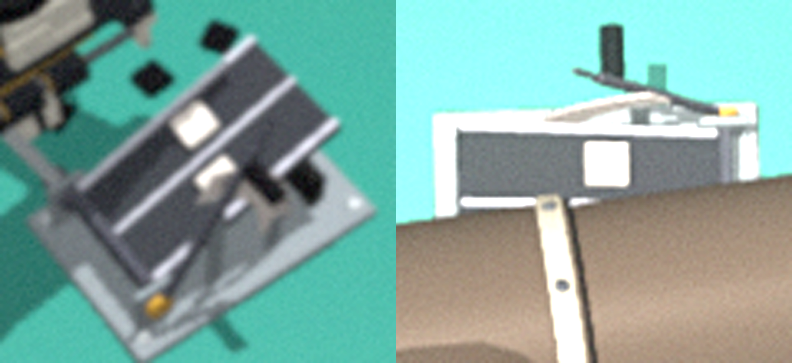

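The far-lane tile is sliding (top x 257 → 268), and the near tile is steady at scene (289,188). I'll wait without moving.

>>> {"fn": "arm_command", "kwargs": {"commands": [0,0,0,0,0,0,0,0,0,0,0,0,0,0,0,0,0,0,0,0]}}

```text
clock: 8.95
tool_pos: [0.4657, -0.0783, 0.1407]
orientation: [164.8, 85.4, 76.1]
force: [-1.1, 5.4, 2.2]
opening: 0.0008
```

```bash
python3 -c "
from h import *
S,T=save('p7')
print(tilt(S,(230+254/3.3,150+36/3.3),(230+340/3.3,150+121/3.3)))
for a in(.28,.31,.34):
  print(a,[(proj(T,hp(P0,rl(a,[.026,y,.016])))[0].round(1).tolist()) for y in(.12,.025,.034)], proj(S,hp(P0,rl(a,[-.026,.114,.016])))[0].round(1))"
```

```text
8.95 [ 0.4657 -0.0783  0.1407] [-1.1  5.4  2.2]
scene [(np.int32(58), [289.3, 187.8]), (np.int32(90), [274.4, 223.1])]
top [(np.int32(577), [245.8, 175.6]), (np.int32(48), [306.9, 169.7]), (np.int32(69), [311.2, 182.2]), (np.int32(160), [296.1, 184.8]), (np.int32(55), [235.5, 195.8]), (np.int32(296), [255.2, 223.9])]
(np.float64(0.3176149002831932), array([ 0.4, -0.4,  0.5, -0. ]))
0.28 [[255.9, 185.1], [294.9, 185.3], [291.3, 185.2]] [289.9 187.3]
0.31 [[256.4, 184.9], [295.2, 185.2], [291.6, 185.2]] [289.5 186.8]
0.34 [[257.0, 184.7], [295.5, 185.2], [291.9, 185.1]] [289.1 186.4]
```

>>> {"fn": "arm_command", "kwargs": {"commands": [0,0,-10,0,0,0,0,-30,0,0,0,0,-30,0,0,-40,0,0,0,0,-50,0,0,0,0]}}

```text
clock: 9.68
tool_pos: [0.4604, -0.0151, 0.2342]
orientation: [169.4, 85.9, 80.6]
force: [1.2, 0.1, -0.5]
opening: 0.0007
```

Run:
```python
from h import *
from scipy.spatial.transform import Rotation as R
o=get_obs();print(o['tool_pos'],R.from_euler('xyz',o['orientation'],degrees=True).as_matrix().round(3).T)
save('p8')
```

```text
[ 0.46039627 -0.01508538  0.23418092] [[ 0.012  0.071 -0.997]
 [ 1.     0.021  0.013]
 [ 0.022 -0.997 -0.071]]
9.68 [ 0.4604 -0.0151  0.2342] [ 1.2  0.1 -0.5]
scene [(np.int32(79), [244.1, 154.1]), (np.int32(66), [289.2, 186.9]), (np.int32(91), [274.4, 223.1])]
top [(np.int32(558), [241.9, 176.0]), (np.int32(30), [230.6, 195.7])]
```

>>> {"fn": "arm_command", "kwargs": {"commands": [-15,45,-10,0,0,0,45,-10,0,0,0,45,-10,0,0,0,44,-5,0,0,0,0,0,0,0]}}

```text
clock: 10.4
tool_pos: [0.6467, 0.0228, 0.2608]
orientation: [158.9, 85.8, 70.1]
force: [-1.6, 0.8, -1.3]
opening: 0.0007
```

Run:
```python
from h import *
S,T=save('p9')
a=cv2.resize(S['frame'][150:260,225:350],None,fx=5.5,fy=5.5,interpolation=2)
cv2.imwrite('pics/p9.png',cv2.convertScaleAbs(a,alpha=2))
```

```text
10.4 [0.6467 0.0228 0.2608] [-1.6  0.8 -1.3]
scene [(np.int32(207), [240.6, 154.6]), (np.int32(95), [274.4, 223.0])]
top [(np.int32(289), [276.0, 172.6]), (np.int32(1475), [259.3, 213.5]), (np.int32(171), [296.2, 185.0]), (np.int32(154), [265.8, 195.9]), (np.int32(166), [261.0, 207.0])]
```

View pics/p9.png

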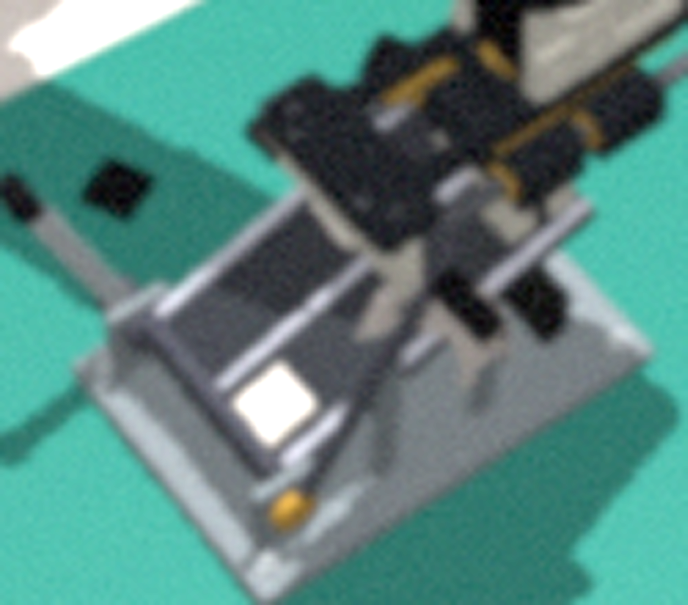

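Run:
```python
from h import *
S=snapshot('scene');T=snapshot('top')
E=lambda h:[[-.055,.2,h],[.055,.2,h],[-.077,0,.143]]
u0=np.array([(309.6,174),(332.8,198.8),(243.2,172)])
u1=np.array([(230+254/3.3,150+36/3.3),(230+340/3.3,150+121/3.3),(224.6+22/5.5,149.6+190/5.5)])
def f(v):
    p=[P0[0]+v[0],P0[1]+v[1],P0[2]]
    return np.r_[(proj(S,hp(p,rl(0,E(v[3])))) -u0).ravel(),(proj(S,hp(p,rl(v[2],E(v[3]))))-u1).ravel(),v[0]/.002,v[1]/.002,(v[3]-.012)/.003]
s=least_squares(f,[0,0,.3,.012],loss='soft_l1');print(s.x,s.fun.round(1))
a=s.x[2]; p=[P0[0]+s.x[0],P0[1]+s.x[1],P0[2]]
for b in(1.05,.9,.7,.5,a): print(b,hp(p,[.1,.15*np.cos(b),.15*np.sin(b)]),proj(S,hp(p,[.106,.15*np.cos(b),.15*np.sin(b)])).round(1))
```

```text
[ 0.0016142  -0.00246949  0.34628587  0.01038789] [-0.3 -0.5  1.5  0.1  1.2 -0.4 -0.3 -0.2 -0.2  0.2 -0.5 -1.3  0.8 -1.2
 -0.5]
1.05 [[0.63944046 0.01555776 0.18011348]] [[314.  209.6]]
0.9 [[0.63902931 0.03415905 0.16749904]] [[319.6 208.7]]
0.7 [[0.63855453 0.05563864 0.14663265]] [[325.6 209.1]]
0.5 [[0.63818083 0.07254557 0.12191383]] [[329.7 211.3]]
0.34628586572281594 [[0.63797181 0.08200184 0.10091097]] [[331.7 214. ]]
```

>>> {"fn": "arm_command", "kwargs": {"commands": [45,-4,8,0,0,20,0,2,0,0,0,0,0,0,0]}}

```text
clock: 10.98
tool_pos: [0.6404, 0.0164, 0.199]
orientation: [154.7, 85.5, 66.0]
force: [0.4, -0.4, 0.5]
opening: 0.0003
```

>>> {"fn": "arm_command", "kwargs": {"commands": [11,4,-6,0,0,8,0,-8,0,0,8,0,-8,0,0,0,0,0,0,0]}}

```text
clock: 11.48
tool_pos: [0.6456, 0.043, 0.1774]
orientation: [151.5, 85.3, 62.8]
force: [0.8, 0.0, 0.1]
opening: 0.0006
```

>>> {"fn": "arm_command", "kwargs": {"commands": [6,0,0,0,0,8,0,-2,0,0,8,0,-4,0,0]}}

```text
clock: 11.85
tool_pos: [0.6488, 0.0547, 0.1611]
orientation: [147.9, 84.8, 59.4]
force: [-2.1, 0.9, 4.2]
opening: 0.0005
```

Run:
```python
from h import *
o=get_obs();print(o['tool_pos'],o['force'])
S=snapshot('scene')
a=cv2.resize(S['frame'][140:260,225:350],None,fx=5,fy=5,interpolation=2)
cv2.imwrite('pics/q1.png',cv2.convertScaleAbs(a,alpha=2))
```

```text
[0.64877631 0.05473091 0.16113484] [-2.05486166  0.90103235  4.22157672]
```

View pics/q1.png

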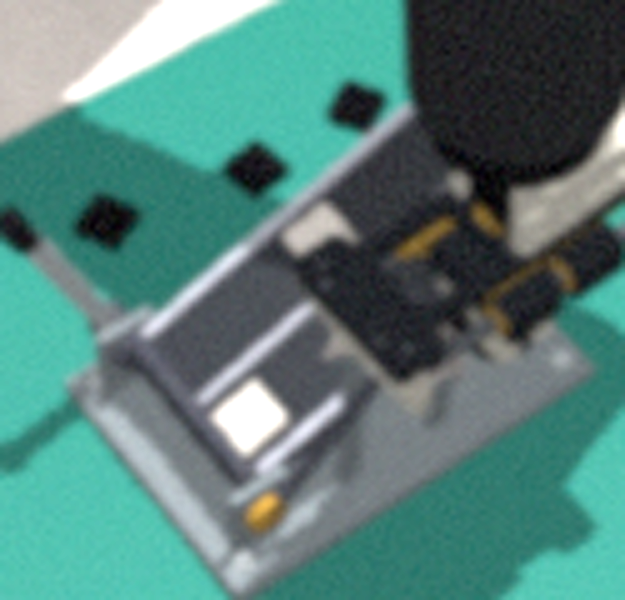

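>>> {"fn": "arm_command", "kwargs": {"commands": [8,-2,-3,0,0,8,-1,-3,0,0,8,-1,-4,0,0,8,0,-4,0,0]}}

```text
clock: 12.4
tool_pos: [0.6496, 0.0768, 0.1332]
orientation: [144.9, 84.2, 56.5]
force: [-2.4, 1.2, 3.9]
opening: 0.0008
```

>>> {"fn": "arm_command", "kwargs": {"commands": [7,-3,1,0,0,7,-3,0,0,0,5,-2,0,0,0]}}

```text
clock: 12.78
tool_pos: [0.6481, 0.0814, 0.1156]
orientation: [141.3, 83.5, 53.0]
force: [-0.7, 4.6, 4.9]
opening: 0.0006
```

>>> {"fn": "arm_command", "kwargs": {"commands": [6,-1,0,0,0,3,0,0,0,0,0,0,0,0,0]}}

```text
clock: 13.15
tool_pos: [0.6482, 0.0822, 0.1056]
orientation: [141.1, 83.5, 52.7]
force: [0.6, 2.7, 3.0]
opening: 0.0007
```

>>> {"fn": "arm_command", "kwargs": {"commands": [-20,0,0,0,0,-50,5,0,0,0,-60,20,0,0,0,-40,30,-50,0,0,0,30,-50,0,0]}}

```text
clock: 13.78
tool_pos: [0.7137, 0.1579, 0.2854]
orientation: [144.2, 84.2, 55.4]
force: [0.9, 0.1, -0.7]
opening: 0.0003
```

>>> {"fn": "arm_command", "kwargs": {"commands": [0,0,-60,0,0,0,0,-60,0,0,0,0,-60,0,0,0,0,0,0,0]}}

```text
clock: 14.28
tool_pos: [0.7095, 0.3415, 0.2948]
orientation: [145.7, 84.7, 56.8]
force: [0.4, -0.8, -1.0]
opening: 0.0003
```

Run:
```python
from h import *
S,T=save('q2')
a=cv2.resize(S['frame'][160:250,235:350],None,fx=6.5,fy=6.5,interpolation=2)
cv2.imwrite('pics/q2.png',cv2.convertScaleAbs(a,alpha=2))
b=cv2.resize(T['frame'][135:245,205:330],None,fx=5,fy=5,interpolation=2)
cv2.imwrite('pics/q2t.png',cv2.convertScaleAbs(b,alpha=2.2))
```

```text
14.28 [0.7095 0.3415 0.2948] [ 0.4 -0.8 -1. ]
scene [(np.int32(81), [288.3, 186.9]), (np.int32(90), [274.4, 223.1])]
top [(np.int32(1644), [253.0, 213.4]), (np.int32(28), [311.4, 180.6]), (np.int32(155), [296.5, 185.0]), (np.int32(114), [312.5, 204.3]), (np.int32(142), [263.0, 196.1]), (np.int32(169), [261.0, 207.1])]
```

View pics/q2.png

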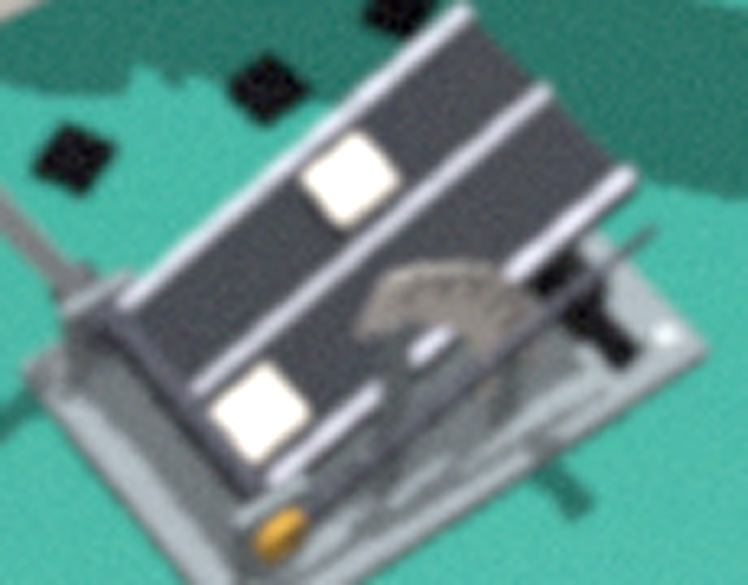

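Run:
```python
from h import *
S=snapshot('scene'); p=[P0[0]+.0016,P0[1]-.0025,P0[2]]
U=lambda u:np.array(u)/6.5+[234.6,159.6]
def ang(x,h,y0,y1,u0,u1):
    d=U(u1)-U(u0); m=np.arctan2(d[1],d[0])
    def f(a):
        q=proj(S,hp(p,rl(a[0],[[x,y0,h],[x,y1,h]])));e=q[1]-q[0];return [np.arctan2(e[1],e[0])-m]
    a=least_squares(f,[.3]).x[0]; return a, (proj(S,hp(p,rl(a,[[x,y0,h],[x,y1,h]])))-[U(u0),U(u1)]).round(1).tolist()
print(ang(-.055,.01,.012,.2,(125,303),(465,12)))
print(ang(0,.01,.012,.2,(195,388),(548,90)))
print(ang(.055,.01,.012,.2,(275,480),(630,175)))
print('ptr',ang(.068,0,.012,.17,(310,500),(652,232)))
print('initial',end='');U=lambda u:np.array(u)/5+[229.6,159.6]
print(ang(-.055,.01,.012,.2,(133,232),(400,72)),ang(0,.01,.012,.2,(185,297),(460,130)),'ptr',ang(.068,0,.012,.15,(243,402),(378,190)))
```

```text
(np.float64(0.35521123038795), [[0.2, -0.8], [0.3, -1.0]])
(np.float64(0.33681808589828266), [[1.2, -0.0], [0.7, 0.4]])
(np.float64(0.35296881955901155), [[1.1, 0.3], [1.2, 0.2]])
ptr (np.float64(0.23627369357961392), [[-0.1, 2.1], [-6.1, 6.7]])
initial(np.float64(0.014183012572142908), [[-0.9, -0.7], [-0.3, -1.0]]) (np.float64(-0.0037130239421209305), [[0.5, 0.2], [-0.1, 0.5]]) ptr (np.float64(1.004352790381077), [[2.4, -1.8], [0.6, 1.0]])
```

View pics/q2t.png

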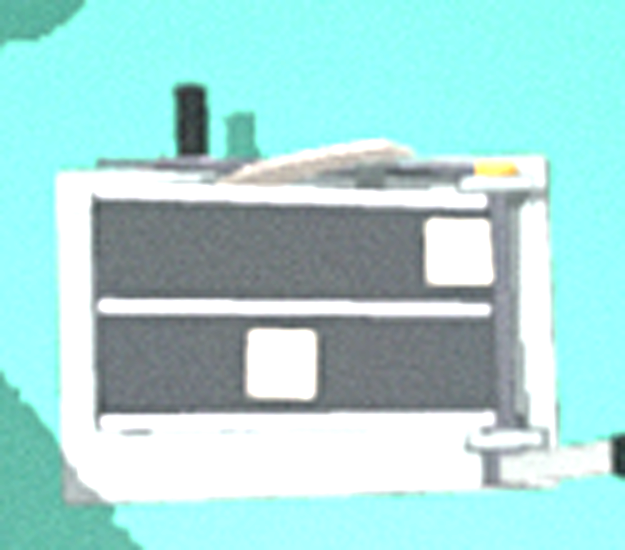

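Run:
```python
from h import *
S=snapshot('scene');T=snapshot('top'); p=[P0[0]+.0016,P0[1]-.0025,P0[2]]
U=lambda u:np.array(u)/6.5+[234.6,159.6];V=lambda u:np.array(u)/5+[204.6,134.6]
for b in(.2,.24,.28,.32,.36):
    K=hp(p,rl(b,[[.106,.15,0],[.072,.15,0]]))
    print(b,((proj(S,K)-[234.6,159.6])*6.5).round(0).tolist(),((proj(T,K)-[204.6,134.6])*5).round(0).tolist(),((proj(S,hp(p,rl(b,[[.068,.012,0],[.068,.17,0],[.068,.2,0]])))-[234.6,159.6])*6.5).round(0).tolist())
```

```text
0.2 [[636.0, 375.0], [582.0, 318.0]] [[183.0, 91.0], [185.0, 162.0]] [[309.0, 514.0], [613.0, 283.0], [670.0, 240.0]]
0.24 [[635.0, 368.0], [581.0, 311.0]] [[184.0, 88.0], [187.0, 159.0]] [[309.0, 514.0], [612.0, 275.0], [669.0, 231.0]]
0.28 [[634.0, 362.0], [579.0, 305.0]] [[187.0, 86.0], [189.0, 157.0]] [[309.0, 513.0], [611.0, 268.0], [667.0, 222.0]]
0.32 [[632.0, 357.0], [577.0, 299.0]] [[189.0, 83.0], [191.0, 155.0]] [[309.0, 513.0], [609.0, 261.0], [665.0, 214.0]]
0.36 [[630.0, 352.0], [575.0, 294.0]] [[192.0, 80.0], [195.0, 152.0]] [[308.0, 512.0], [606.0, 255.0], [662.0, 206.0]]
```

Run:
```python
from h import *
fr=[snapshot('scene') for _ in range(12)];S=fr[0]
I=np.mean([f['frame'] for f in fr],0).astype(np.float32); np.save('avg',I)
g=I.sum(2)/3
p=[P0[0]+.0016,P0[1]-.0025,P0[2]]
# profile perpendicular to predicted pointer line at b=.3
A,B=proj(S,hp(p,rl(.3,[[.069,0,0],[.069,.2,0]])))
d=(B-A)/np.linalg.norm(B-A);n=np.array([-d[1],d[0]])
t=np.arange(-7,7.01,.5)
for y in np.arange(.02,.2,.01):
    c=proj(S,hp(p,rl(.3,[.069,y,0])))[0]
    m=(c+t[:,None]*n).astype(np.float32)
    v=cv2.remap(g,m[None,:,0],m[None,:,1],cv2.INTER_CUBIC)[0]
    print(int(y*1000+.5),v.astype(int)[::1].tolist())
a=cv2.resize(I[175:250,270:345],None,fx=8,fy=8,interpolation=2)
cv2.imwrite('pics/r1.png',np.clip(a*2.3,0,255).astype(np.uint8))
```

```text
20 [96, 85, 75, 70, 69, 69, 66, 62, 58, 54, 53, 53, 51, 49, 45, 43, 44, 49, 58, 66, 75, 82, 85, 86, 83, 77, 71, 67, 65]
30 [87, 69, 56, 45, 44, 48, 53, 56, 57, 56, 54, 52, 50, 47, 44, 41, 42, 46, 52, 59, 63, 68, 70, 70, 68, 64, 61, 60, 59]
40 [91, 73, 56, 46, 45, 50, 55, 57, 57, 55, 53, 51, 49, 47, 44, 40, 40, 42, 44, 46, 47, 46, 48, 51, 57, 65, 72, 75, 74]
50 [82, 65, 53, 46, 48, 53, 56, 56, 54, 51, 49, 47, 46, 43, 41, 38, 37, 38, 41, 44, 45, 48, 53, 59, 67, 75, 82, 83, 79]
60 [83, 66, 54, 46, 42, 42, 43, 44, 44, 45, 47, 49, 49, 47, 44, 42, 44, 48, 52, 56, 58, 59, 60, 62, 67, 74, 80, 83, 82]
70 [45, 44, 45, 46, 47, 47, 49, 51, 53, 54, 55, 54, 52, 49, 45, 43, 44, 48, 53, 56, 59, 60, 60, 61, 62, 65, 68, 70, 70]
80 [47, 42, 41, 45, 51, 55, 58, 59, 58, 56, 54, 53, 51, 48, 45, 43, 45, 49, 54, 58, 60, 60, 60, 60, 60, 60, 61, 61, 61]
90 [74, 57, 46, 45, 50, 55, 58, 60, 60, 59, 57, 56, 54, 50, 45, 43, 44, 49, 54, 58, 60, 60, 60, 59, 58, 58, 56, 56, 57]
100 [70, 54, 47, 48, 53, 58, 60, 59, 58, 56, 55, 53, 51, 48, 46, 45, 48, 53, 57, 58, 56, 52, 49, 46, 45, 45, 45, 45, 48]
110 [69, 69, 69, 69
[... 369 characters left out ...]
23, 25, 29, 33, 38, 44, 48, 48, 46, 40, 33, 30, 28, 28, 28, 30, 29, 31, 36, 39, 46, 57, 65, 76]
150 [53, 34, 22, 13, 11, 11, 12, 14, 20, 29, 36, 41, 42, 38, 32, 25, 18, 15, 15, 14, 14, 14, 14, 14, 15, 14, 14, 13, 13]
160 [50, 36, 27, 26, 26, 27, 29, 29, 33, 40, 44, 48, 48, 46, 40, 34, 30, 28, 33, 41, 51, 63, 73, 79, 83, 85, 86, 85, 85]
170 [62, 62, 72, 83, 90, 93, 95, 95, 93, 91, 86, 79, 72, 68, 70, 76, 85, 89, 92, 94, 94, 94, 94, 94, 94, 94, 94, 94, 94]
180 [54, 52, 56, 63, 69, 70, 71, 71, 71, 70, 67, 63, 58, 55, 56, 60, 65, 70, 71, 73, 73, 73, 73, 73, 74, 74, 74, 75, 75]
190 [52, 50, 55, 62, 67, 70, 71, 71, 71, 70, 67, 64, 60, 57, 58, 61, 66, 69, 71, 71, 71, 71, 71, 71, 71, 71, 71, 71, 71]
```

View pics/r1.png

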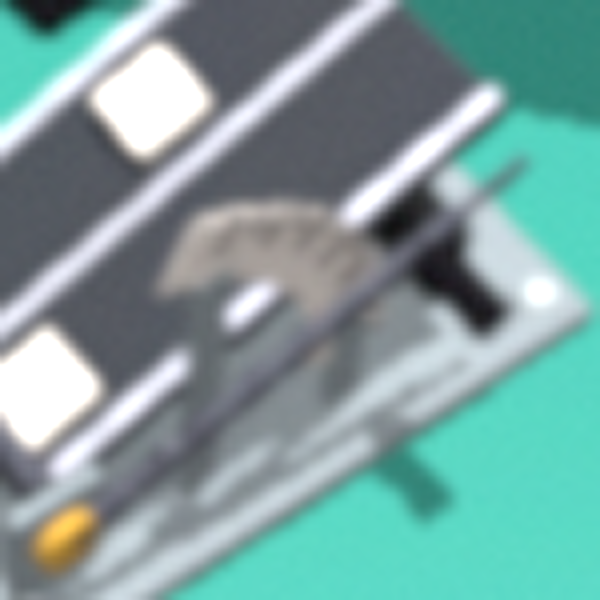

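Final crop: the pointer bar runs from the yellow hub (65,535) to its tip (522,160), a little flatter than the rims. The tiles are as wanted. Next is a sub-pixel comparison of the slopes.

Run:
```python
from h import *
S=snapshot('scene');g=np.load('avg.npy').mean(2); p=[P0[0]+.0016,P0[1]-.0025,P0[2]]
t=np.arange(-4,4.01,.1)
def fit(x,h,a0,ys,sgn,win):
    A,B=proj(S,hp(p,rl(a0,[[x,0,h],[x,.2,h]])));d=(B-A)/np.linalg.norm(B-A);n=np.array([-d[1],d[0]]);T=[]
    for y in ys:
        m=(proj(S,hp(p,rl(a0,[x,y,h])))[0]+t[:,None]*n).astype(np.float32)
        v=sgn*cv2.remap(g.astype(np.float32),m[None,:,0],m[None,:,1],cv2.INTER_CUBIC)[0]
        v=np.where((t>win[0])&(t<win[1]),v,-1e9); T.append(t[v.argmax()])
    T=np.array(T); pts=np.array([proj(S,hp(p,rl(a0,[x,y,h])))[0] for y in ys])+T[:,None]*n
    f=lambda q:((pts-proj(S,hp(p,rl(q[0],[[x,y,h] for y in ys])))-q[1]*n)@n)
    s=least_squares(f,[a0,0],loss='soft_l1',f_scale=.2);return s.x.round(4),T.round(1).tolist()
ys=np.arange(.03,.185,.01)
print('rim-',fit(-.053,.01,.346,ys,1,(-3,3)))
print('rib',fit(0,.012,.346,ys,1,(-3,3)))
print('rim+',fit(.053,.01,.346,[.03,.04,.05,.15,.16,.17,.18,.19],1,(-3,3)))
print('ptr',fit(.07,0,.3,[.02,.025,.03,.035,.075,.08,.085,.09,.095,.1,.12,.125,.13,.135],-1,(-.7,2)))
print('tip',fit(.07,0,.3,[.17,.175,.18,.185,.19,.195],-1,(-2,2)))
print('ptr all',fit(.07,0,.3,[.02,.03,.08,.085,.09,.095,.17,.18,.19],-1,(-1.5,2)))
```

```text
rim- (array([ 0.3525, -0.5804]), [-0.5, -0.7, -0.6, -0.7, -0.7, -0.7, -0.8, -0.7, 2.9, -0.8, -0.6, -0.8, -0.8, -0.7, -0.8, -0.8])
rib (array([ 0.3622, -0.0975]), [-0.2, -0.1, -0.3, -0.2, -0.3, -0.4, -0.3, -0.4, -0.4, -0.4, -0.5, -0.4, -0.6, -0.5, -0.5, -0.6])
rim+ (array([ 0.3615, -0.5699]), [-0.6, -0.7, -0.7, -0.9, -1.0, -1.0, -1.0, -1.0])
ptr (array([0.3023, 0.2522]), [0.2, 0.3, 0.3, 0.3, 0.2, 0.2, 0.1, 0.3, 0.1, 0.0, 0.3, 0.3, 0.1, 0.4])
tip (array([ 0.2696, -1.587 ]), [-0.8, -0.9, -0.8, -0.6, -0.7, -0.8])
ptr all (array([0.349 , 0.6433]), [0.2, 0.3, 0.2, 0.1, 0.3, 0.1, -0.8, -0.8, -0.7])
```

Ramp ≈ 0.358 rad and pointer ≈ 0.302 rad (0.316 by touch height), so the error is about 0.05, too close to the limit. I'll pinch the knob, lift it, then press it down again to a height about 7 mm higher.

```bash
cat > go.py <<'E'
import sys
from h import *
from scipy.spatial.transform import Rotation as R
o=get_obs();M=R.from_euler('xyz',o['orientation'],degrees=True).as_matrix()
print(o['tool_pos'],'\n',M.T.round(3)); d=np.array(eval(sys.argv[1]))-o['tool_pos']; print('tool shift mm',(M.T@d*1e3).round(1))
E
python3 go.py '[.648,.084,.20]'
```

```text
[0.71057806 0.33795543 0.29722201] 
 [[ 0.053  0.078 -0.996]
 [ 0.998  0.013  0.054]
 [ 0.018 -0.997 -0.078]]
tool shift mm [ 73.5 -71.1 259.6]
```

>>> {"fn": "arm_command", "kwargs": {"commands": [0,-14,52,0,100,0,-14,52,0,100,0,-14,52,0,100,30,-14,52,0,100,40,-14,50,0,100]}}

```text
clock: 15.8
tool_pos: [0.65, 0.0847, 0.2057]
orientation: [142.1, 84.3, 53.3]
force: [1.4, 0.3, -1.0]
opening: 0.0452
```

```bash
python3 go.py '[.650,.084,.08]'
```

```text
[0.65004405 0.08470175 0.20570353] 
 [[ 0.06   0.08  -0.995]
 [ 0.998  0.019  0.061]
 [ 0.024 -0.997 -0.079]]
tool shift mm [125.   -7.8  10.6]
```

>>> {"fn": "arm_command", "kwargs": {"commands": [30,-1,1,0,50,30,-2,2,0,50,30,-2,2,0,50,30,-2,3,0,50,0,0,0,0,50]}}

```text
clock: 16.42
tool_pos: [0.6478, 0.0815, 0.0802]
orientation: [143.1, 84.4, 54.0]
force: [-0.0, 0.5, 0.3]
opening: 0.044
```

```bash
python3 go.py '[.650,.0855,.08]'
```

```text
[0.64779688 0.08147352 0.08024377] 
 [[ 0.057  0.079 -0.995]
 [ 0.998  0.014  0.059]
 [ 0.019 -0.997 -0.078]]
tool shift mm [ 0.7  2.2 -4. ]
```

Clear of contact. I'll centre on the knob and close.

>>> {"fn": "arm_command", "kwargs": {"commands": [0,1,-4,0,50,0,0,0,0,18,0,0,0,0,10,0,0,0,0,0,0,0,0,0,0]}}

```text
clock: 17.05
tool_pos: [0.651, 0.0826, 0.085]
orientation: [139.6, 84.4, 50.7]
force: [5.0, -8.9, -6.9]
opening: 0.013
```

>>> {"fn": "arm_command", "kwargs": {"commands": [-5,0,1,0,0,-5,0,1,0,0,-5,0,1,0,0,-4,0,1,0,0,0,0,0,0,0]}}

```text
clock: 17.68
tool_pos: [0.6511, 0.0749, 0.1041]
orientation: [138.4, 84.4, 49.4]
force: [1.8, -2.7, -2.0]
opening: 0.0132
```

>>> {"fn": "arm_command", "kwargs": {"commands": [0,0,0,0,50,0,0,0,0,50,0,0,0,0,50,0,0,0,0,50,-40,0,0,0,50]}}

```text
clock: 18.3
tool_pos: [0.6461, 0.0727, 0.1421]
orientation: [140.9, 84.6, 51.9]
force: [0.3, 0.2, 0.1]
opening: 0.0437
```

>>> {"fn": "arm_command", "kwargs": {"commands": [-30,0,0,0,0,0,0,0,0,0,0,0,0,0,0,0,0,0,0,0,0,0,0,0,0]}}

```text
clock: 18.92
tool_pos: [0.6446, 0.0709, 0.174]
orientation: [140.3, 84.5, 51.4]
force: [0.4, -1.1, 0.5]
opening: 0.002
```

```bash
python3 go.py '[.648,.079,.14]'; python3 -c "
from h import *
save('s1')"
```

```text
[0.64462052 0.07090301 0.17401116] 
 [[ 0.059  0.074 -0.995]
 [ 0.998  0.016  0.061]
 [ 0.02  -0.997 -0.073]]
tool shift mm [34.7  1.4 -5.5]
18.93 [0.6446 0.0709 0.174 ] [ 0.4 -1.1  0.5]
scene [(np.int32(124), [244.9, 153.3]), (np.int32(38), [286.2, 188.7]), (np.int32(95), [274.4, 223.0])]
top [(np.int32(106), [221.0, 144.7]), (np.int32(252), [274.2, 172.9]), (np.int32(1099), [280.0, 217.5]), (np.int32(171), [296.2, 185.0]), (np.int32(182), [263.5, 196.0]), (np.int32(171), [261.1, 207.1])]
```

>>> {"fn": "arm_command", "kwargs": {"commands": [20,3,-3,0,0,18,-1,-3,0,0,0,0,0,0,0]}}

```text
clock: 19.4
tool_pos: [0.6486, 0.0801, 0.1333]
orientation: [141.0, 84.6, 52.0]
force: [-1.4, -0.8, -0.3]
opening: 0.0007
```

>>> {"fn": "arm_command", "kwargs": {"commands": [6,-1,0,0,0,5,-1,0,0,0,5,-1,0,0,0,0,0,0,0,0]}}

```text
clock: 19.9
tool_pos: [0.6481, 0.0825, 0.118]
orientation: [139.9, 84.4, 50.9]
force: [-0.3, 0.2, 0.2]
opening: 0.0002
```

>>> {"fn": "arm_command", "kwargs": {"commands": [4,-1,0,0,0,2,0,0,0,0]}}

```text
clock: 20.15
tool_pos: [0.6483, 0.0839, 0.1129]
orientation: [139.3, 84.3, 50.3]
force: [-2.3, 5.1, 4.7]
opening: 0.0006
```

>>> {"fn": "arm_command", "kwargs": {"commands": [-20,0,0,0,0,-50,5,0,0,0,-60,20,0,0,0,-40,30,-50,0,0,0,30,-50,0,0]}}

```text
clock: 20.78
tool_pos: [0.7158, 0.1622, 0.2923]
orientation: [141.5, 84.8, 52.2]
force: [0.3, 0.2, -1.1]
opening: 0.0
```

>>> {"fn": "arm_command", "kwargs": {"commands": [0,0,-60,0,0,0,0,-60,0,0,0,0,-60,0,0,0,0,0,0,0]}}

```text
clock: 21.28
tool_pos: [0.7133, 0.3471, 0.3]
orientation: [142.5, 85.3, 53.2]
force: [-0.4, -0.1, -0.2]
opening: 0.0007
```

Run:
```python
from h import *
save('s2')
fr=[snapshot('scene') for _ in range(12)];S=fr[0]
I=np.mean([f['frame'] for f in fr],0).astype(np.float32); np.save('avg2',I)
p=[P0[0]+.0016,P0[1]-.0025,P0[2]]
t=np.arange(-4,4.01,.1)
def fit(g,x,h,a0,ys,sgn,win):
    A,B=proj(S,hp(p,rl(a0,[[x,0,h],[x,.2,h]])));d=(B-A)/np.linalg.norm(B-A);n=np.array([-d[1],d[0]]);T=[]
    for y in ys:
        m=(proj(S,hp(p,rl(a0,[x,y,h])))[0]+t[:,None]*n).astype(np.float32)
        v=sgn*cv2.remap(g.astype(np.float32),m[None,:,0],m[None,:,1],cv2.INTER_CUBIC)[0]
        v=np.where((t>win[0])&(t<win[1]),v,-1e9); T.append(t[v.argmax()])
    T=np.array(T); pts=np.array([proj(S,hp(p,rl(a0,[x,y,h])))[0] for y in ys])+T[:,None]*n
    f=lambda q:((pts-proj(S,hp(p,rl(q[0],[[x,y,h] for y in ys])))-q[1]*n)@n)
    s=least_squares(f,[a0,0],loss='soft_l1',f_scale=.2);return s.x.round(4),T.round(1).tolist()
ys=np.arange(.03,.185,.01)
for nm in('avg','avg2'):
  g=np.load(nm+'.npy').mean(2);print(nm)
  print('rim-',fit(g,-.053,.01,.346,ys,1,(-3,3))[0],'rib',fit(g,0,.012,.346,ys,1,(-3,3))[0])
  for a0 in(.3,.35):
    print('ptr',a0,fit(g,.07,0,a0,[.02,.025,.03,.035,.075,.08,.085,.09,.095,.1,.12,.125,.13],-1,(-1,2)))
    print('tip',fit(g,.07,0,a0,[.17,.175,.18,.185,.19,.195],-1,(-3,3))[1])
```

```text
21.27 [0.7133 0.3471 0.3   ] [-0.4 -0.1 -0.2]
scene [(np.int32(82), [288.3, 186.9]), (np.int32(90), [274.4, 223.1])]
top [(np.int32(16), [311.2, 168.4]), (np.int32(1653), [252.8, 213.5]), (np.int32(29), [311.8, 182.0]), (np.int32(154), [296.5, 185.0]), (np.int32(88), [312.7, 207.2]), (np.int32(142), [262.9, 196.1]), (np.int32(169), [261.0, 207.1])]
avg
rim- [ 0.3525 -0.5804] rib [ 0.3622 -0.0975]
ptr 0.3 (array([0.3063, 0.2824]), [0.2, 0.3, 0.3, 0.3, 0.2, 0.2, 0.1, 0.3, 0.1, 0.0, 0.3, 0.3, 0.1])
tip [-0.8, -0.9, -0.8, -0.6, -0.7, -0.8]
ptr 0.35 (array([0.3036, 0.241 ]), [0.4, 0.4, 0.5, 0.5, 0.7, 0.8, 0.8, 0.9, 0.8, 0.8, 1.2, 1.2, 1.1])
tip [0.5, 0.5, 0.7, 0.8, 0.7, 0.9]
avg2
rim- [ 0.3513 -0.5941] rib [ 0.3614 -0.1112]
ptr 0.3 (array([0.3705, 0.3115]), [0.1, 0.0, 0.0, 0.0, -0.5, -0.6, -0.5, -0.5, -0.7, -0.9, -1.0, -1.0, -1.0])
tip [-2.1, -2.2, -2.2, -2.2, -2.1, -2.1]
ptr 0.35 (array([0.3727, 0.3112]), [0.2, 0.2, 0.2, 0.3, 0.0, 0.0, 0.1, 0.1, 0.0, -0.2, 0.0, -0.1, -0.2])
tip [-0.9, -0.9, -0.9, -0.8, -0.7, -0.8]
```

```bash
python3 -c "
from plant import *
print(get_obs()['clock'],get_obs()['force']);print(close_job())"
```

```text
21.975 [-0.21812391 -0.41187105  0.30052309]
the job is handed in; nothing more can be done
None
```

The job is handed in at about 22 s of the 54 s allowed. No verdict is reported. By my measurements it meets the end conditions.

- **Samples:** I pushed the lever in small steps until the sample in the lane away from the robot slid to the stop. In the last pictures it lies at the stop (top image x about 296, where the model expects about 295). The other sample has stayed in its place.
- **Ramp:** It stands at about 0.355 rad, and its rim lines have not changed since the slip.
- **Pointer:** My first setting was about 0.05 rad too low (0.30 from image slope, 0.32 from touch height). I pinched the knob, raised it and pressed it down again about 7 mm higher. The last checks put it between 0.353 and 0.372 rad depending on method, so it is in line with the ramp within about 0.02 rad.
- **Other things:** The arm ended well clear with no contact force. I kept away from the cast, jar and blank, but did not measure their positions again at the end.

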